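# Put the large reagent bottles back in their row

### The arm

A 6-joint arm with a two-finger parallel gripper is mounted at the origin on the work surface. World frame = base frame: x ahead of the robot, y to its left, z up, the work surface at z = 0. Lengths are in m, angles in rad, forces in N, time in s.
With the tool pointing down it reaches from about 0.375 to 0.975 m from the base axis. Payload 3.8 kg.
Tool frame: the origin (TCP) lies at the very end of the fingers, on their centre line; the grasp point (between the pads) lies 19 mm behind it (bot.tcp_to_grasp is the z of the grasp point in the tool frame, in m); z points along the fingers, y is the direction in which the jaws open and shut (so a half turn about z gives the same grasp; the last joint's range is limited). The gripper opens to 85 mm and grips with 20 to 120 N. Pads are 22 mm wide; open, the fingers measure 114 mm over their backs; the gripper's body (76 mm by 85 mm) begins 54 mm behind the grasp point. The pads swing forward as they close: fully open they stand 13 mm farther back than shut.
Start: joints at [-1.208, 0.264, 1.604, -0, 1.274, -0.037], TCP at [0.263, -0.622, 0.231] pointing down, gripper open.
Joint ranges: [-2.63, 2.63], [-0.94, 2.18], [0.31, 2.57], [-1.31, 4.45], [0, 2.66], [-2.55, 2.55]. Speed limits (rad/s): [2.57, 2.57, 3.14, 3.14, 3.14, 3.14].

### API

Orientations are given as a rotation vector (axis times angle).
In Python, from workcell import status, vision, job, bot gives the robot as it stands.
- The arm moves only by the tool apply_moves, never from a script. Its argument "deltas" is a list of rows, each a list of 7 numbers: the shift along the tool's x, y, z in m, then the turn, a rotation vector about the tool's x, y, z in rad, then the closure, from 0 (fully open) to 1 (shut). In form: [[x, y, z, rx, ry, rz, jaw], ...]. A call has 1 to 8 rows; each row is the pose to reach, as a shift and turn from the pose commanded when the call began, along the tool's axes at that moment; what a row does not reach only later rows make up. A row lasts 1/12 s, in which the tool goes at most 41.7 mm and 7.16 degrees, less where a joint would pass 70% of its speed; a pose out of reach is approached as far as the arm can. A call with a gripper value outside its range is refused whole. The fingers move at their own pace and stop on an object; "squeeze" is the grip in N (left out, the last holds). Time passes only in rows, so rows that repeat a pose let the fingers close. It gives the time, the measured TCP pose, the force and the opening at its end, in the units of the state.
- status.read_state(): the state, without advancing time (a new reading comes with each control period).
- vision.read_camera(name): name is "scene" or "top" or "wrist"; returns the picture (384x512x3 uint8, red, green, blue); there is no depth.
- vision.get_calibration(name): a dict with "fov_y" (degrees; the focal length in pixels is half the picture's height over the tangent of half this angle, whatever the lens; pixels are square), "cx", "cy" (the principal point, pixels), "R" (3x3) and "t" (3): a world point X has camera coordinates R X + t; the wrist camera has in their place "tool_from_camera" (4x4, takes a point from camera to tool coordinates, whose origin is the TCP and whose axes are the flange's). Camera axes: x right, y down, z forward; pixel columns grow to the right and rows downward; lengths in m; the calibration is good to about 2 mm. A picture is of the moment at which its call begins: read the wrist's pose just before it. get_calibration takes no time and is no camera call.
- job.finish_job(): hands the job in, once; it reports no verdict.
The state is a dict: "time": time; "q": joint angles; "joint_vel": joint speeds; "joint_torque": joint torques, N m; "tool_pos": TCP position; "tcp_rot": TCP orientation; "wrist_force": force on the tool from outside, world axes, zero at the start; "torque": the same for the moment, N m; "width": opening from 0.0 (shut) to 1.0 (fully open).
Only numpy, scipy, OpenCV 4.12 (cv2) and the standard library are available. Lean on these libraries where they do the work, as an engineer would, in place of code of your own. Each camera call takes 0.05 s, during which the arm holds its last target. There are 200 camera calls.

### The job

The low white shelf is for the large square bottles only: take off the small one that was put there by mistake and stand it upright on the blue mat, and stand the two loose large bottles upright on the shelf between the two large ones already there, so that all four make one straight row along the middle of the board, squared up with the shelf. Set each bottle down rather than dropping it, keep every bottle upright, and leave the two end bottles in their places and the other small bottles, the beaker and the dishes where they are.

Things in the scene. Friction and masses are not known exactly. Their poses are not given: they have to be found in the camera images.
- shelf_mid (a point): middle of the white board of the low bench-top shelf, on its upper face, 60 mm above the bench. x runs front to back away from the robot, y along the board, z up. Board 100 mm deep (x) and 300 mm long (y), open at front and back; a grey panel 8 mm thick closes each end and rises 25 mm above the board
- stay_left: large bottle already at the shelf's left (+y) end, it stays there: square amber bottle, 58 x 58 mm, straight flat sides from its underside up to 98 mm, sloping shoulder above, round white cap 40 mm across, 125 mm tall over all, paper label on two of its sides, about 0.35 kg; origin at the centre of its underside, x and y square to its flat sides, z up to the cap
- stay_right: large bottle already at the shelf's right (-y) end, it stays there; same size and frame as stay_left. The clear space between these two is about 142 mm
- large_a: loose large bottle on the bench: square amber bottle, 58 x 58 mm, straight flat sides from its underside up to 98 mm, sloping shoulder above, round white cap 40 mm across, 125 mm tall over all, paper label on two of its sides, about 0.35 kg; origin at the centre of its underside, x and y square to its flat sides, z up to the cap
- large_b: second loose large bottle on the bench, identical to large_a
- stray: the small bottle that stands on the shelf between the two large ones: small look-alike square amber bottle, 46 x 46 mm, straight flat sides up to 90 mm, the same round white cap 40 mm across, 115 mm tall, about 0.2 kg; origin at the centre of its underside, x and y square to its flat sides, z up
- small_c: small bottle on the bench, left alone: small look-alike square amber bottle, 46 x 46 mm, straight flat sides up to 90 mm, the same round white cap 40 mm across, 115 mm tall, about 0.2 kg; origin at the centre of its underside, x and y square to its flat sides, z up
- small_d: second small bottle on the bench, left alone, identical to small_c
- mat_top (a point): centre of the upper face of the blue rectangular mat lying flat on the bench, 150 mm (x) by 160 mm (y), 3 mm thick; fixed
- beaker: empty clear beaker on the bench, rim 70 mm across, 95 mm tall, left alone; origin at the centre of its underside, z up
- dishes: stack of four culture dishes, 88 mm across, 63 mm tall, one rigid piece, left alone; origin at the centre of its underside, z up
- hotplate: grey hotplate with a white top, 130 mm (x) by 150 mm (y), 78 mm tall, fixed to the bench, its two knobs towards the robot; origin at the centre of its underside
Not all that is in view belongs to the job. There is more than one size of the part that bears mat_top; the job needs the smaller.

How it is judged:
By the outcome, as a careful person would: the job done as asked, in the order asked, and still so for the second after the job is handed in, with the robot touching nothing.
It also fails if it takes over 67 s, if anything falls off the work surface, if the arm or the gripper's body presses on something with over 40 N, if the wrist force passes 120 N, or if a joint passes its speed limit or range.

## Working session

There is one attempt and no reset: what is moved stays moved. The work goes in short steps, Python scripts to look and compute and a tool call to move; the robot and the scene stay as the last step left them, time stands still between calls to the robot, and variables do not carry over. Pictures are saved under pics/ and viewed, about 8 in all and at most 12, crops included, and the job is handed in when it is done.

Besides the shell and the picture viewer there is one more tool, called after ">>>" as name([rows], argument=value, ...), one row to a line, values as JSON. apply_moves: Moves the arm, as the interface text tells. Its arguments: {"type":"object","properties":{"deltas":{"type":"array","items":{"type":"array","items":{"type":"number"}}},"squeeze":{"type":"number"}},"required":["deltas"]}

```bash
ls; mkdir -p pics; python3 - <<'E'
from workcell import status, vision, job, bot
import cv2,json,numpy as np
s=status.read_state();print(s)
for n in ["scene","top","wrist"]:
    c=vision.get_calibration(n);print(n,c)
    im=vision.read_camera(n);cv2.imwrite(f"pics/{n}0.png",im[:,:,::-1])
print([a for a in dir(bot) if a[0]!='_'],bot.tcp_to_grasp)
E
```

```text
pics
{'time': 0.0, 'q': array([-1.20789467e+00,  2.64803321e-01,  1.60540561e+00, -2.79968715e-07,
        1.27369469e+00, -3.68874347e-02]), 'joint_vel': array([2.62056723e-03, 5.60844765e-04, 5.80692171e-05, 7.37702670e-04,
       4.76437913e-04, 1.03557045e-03]), 'joint_torque': array([-7.03973292e-04, -5.15109694e+01, -3.67315578e+01, -2.17284346e-04,
        1.29995844e-02, -1.05475351e-05]), 'tool_pos': array([ 0.26246711, -0.62107072,  0.22991116]), 'tcp_rot': array([-3.07680079e+00, -6.23360744e-01,  5.89096679e-04]), 'wrist_force': array([ 0.41549033,  0.40499313, -0.59575219]), 'torque': array([-0.02144287, -0.01345576, -0.03512265]), 'width': 1.001200326489061}
scene {'fov_y': 56.199764069011046, 'cx': 255.88299632285654, 'cy': 191.58578553194045, 'R': array([[ 0.80400158,  0.59440791, -0.01614613],
       [ 0.44645321, -0.62136671, -0.64388116],
       [-0.39276072,  0.51047298, -0.76495513]]), 't': array([-0.3511344 , -0.20697462,  1.31118185])}
top {'fov_y': 54.236949606979536, 'cx': 259.6631090469821, 'cy': 185.5577479099395, 'R': array([[ 0.01102686, -0.99978116, -0.01777779],
       [-0.98818111, -0.00817703, -0.15307262],
       [ 0.15289375,  0.01925559, -0.98805502]]), 't': array([-0.04649406,  0.51472262,  1.02295622])}
wrist {'fov_y': 64.49862586409067, 'cx': 256.098047669528, 'cy': 189.22731068300163, 'tool_from_camera': array([[ 2.32680257e-04, -9.47758918e-01, -3.18987428e-01,
         8.25560157e-02],
       [ 9.99999665e-01, -2.96721568e-05,  8.17594073e-04,
        -2.92294831e-04],
       [-7.84347119e-04, -3.18987512e-01,  9.47758594e-01,
        -1.42418303e-01],
       [ 0.00000000e+00,  0.00000000e+00,  0.00000000e+00,
         1.00000000e+00]])}
['MotionError', 'tcp_to_grasp'] -0.0187
```

View pics/top0.png

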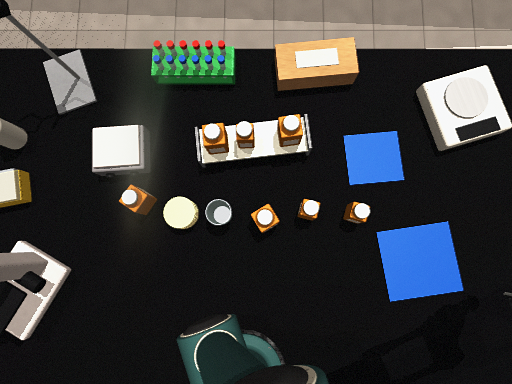

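View pics/scene0.png

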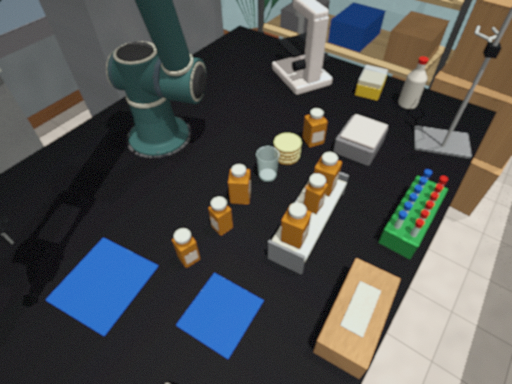

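```bash
cat > h.py <<'E'
import numpy as np, cv2
from scipy.spatial.transform import Rotation as Ro
from workcell import status, vision
def cam(n,s=None):
    c=vision.get_calibration(n); f=192/np.tan(np.radians(c["fov_y"])/2)
    if n=="wrist":
        T=np.eye(4);T[:3,:3]=Ro.from_rotvec(s["tcp_rot"]).as_matrix();T[:3,3]=s["tool_pos"]
        M=np.linalg.inv(T@c["tool_from_camera"]);R,t=M[:3,:3],M[:3,3]
    else: R,t=np.array(c["R"]),np.array(c["t"])
    return f,c["cx"],c["cy"],R,t
def cast(C,uv,z):
    f,cx,cy,R,t=C;uv=np.atleast_2d(np.asarray(uv,float))
    d=np.c_[(uv[:,0]-cx)/f,(uv[:,1]-cy)/f,np.ones(len(uv))]@R
    o=-R.T@t
    return (o+d*((z-o[2])/d[:,2])[:,None])
def proj(C,X):
    f,cx,cy,R,t=C;p=np.atleast_2d(X)@R.T+t
    return np.c_[f*p[:,0]/p[:,2]+cx,f*p[:,1]/p[:,2]+cy]
def blobs(m,amin,amax=1e9):
    n,l,st,ce=cv2.connectedComponentsWithStats(m.astype(np.uint8))
    return [(l==i,st[i],ce[i]) for i in range(1,n) if amin<st[i,4]<amax]
E
python3 - <<'E'
from h import *
im=cv2.imread("pics/top0.png");C=cam("top");S=cam("scene");ims=cv2.imread("pics/scene0.png")
print("cam pos",-C[3].T@C[4],-S[3].T@S[4])
for name,c,i in(("top",C,im),("scene",S,ims)):
    hsv=cv2.cvtColor(i,cv2.COLOR_BGR2HSV)
    blue=(hsv[:,:,0]>100)&(hsv[:,:,0]<125)&(hsv[:,:,1]>150)&(hsv[:,:,2]>100)
    for m,st,ce in blobs(blue,800):
        r=cv2.minAreaRect(np.argwhere(m)[:,::-1].astype(np.float32));b=cast(c,cv2.boxPoints(r),.003)
        print(name,"mat",ce.round(),cast(c,ce,.003).round(3),b[:,:2].round(3).tolist())
    white=(hsv[:,:,1]<40)&(hsv[:,:,2]>170)
    for m,st,ce in blobs(white,40,3000):
        print(name,"white",ce.round(1),st,[cast(c,ce,z)[0,:2].round(3).tolist() for z in (.115,.125,.175,.185)])
cv2.imwrite("pics/a.png",cv2.resize(im[95:255,100:420],None,fx=2.5,fy=2.5,interpolation=cv2.INTER_CUBIC))
E
```

```text
cam pos [ 0.35274824 -0.06197261  1.08870041] [ 0.88969783 -0.58921298  0.86405876]
top mat [373. 157.] [[ 0.608 -0.375  0.003]] [[0.675, -0.287], [0.692, -0.456], [0.542, -0.462], [0.525, -0.297]]
top mat [419. 261.] [[ 0.309 -0.493  0.003]] [[0.39, -0.375], [0.431, -0.587], [0.232, -0.611], [0.192, -0.405]]
top white [486.   46.7] [453  45  59   4 108] [[0.896, -0.663], [0.89, -0.657], [0.862, -0.626], [0.857, -0.62]]
top white [316.5  57.5] [295  48  44  20 689] [[0.863, -0.196], [0.858, -0.195], [0.832, -0.188], [0.827, -0.187]]
top white [75.3 63.1] [ 59  50  31  33 403] [[0.845, 0.476], [0.84, 0.471], [0.815, 0.443], [0.81, 0.437]]
top white [56.7 77. ] [ 43  59  33  46 483] [[0.804, 0.525], [0.799, 0.519], [0.776, 0.489], [0.772, 0.483]]
top white [84.5 93.7] [ 68  84  27  18 182] [[0.756, 0.443], [0.751, 0.437], [0.731, 0.412], [0.727, 0.406]]
top white [ 73.4 104.4] [ 65 100  20  10  99] [[0.725, 0.471], [0.721, 0.465], [0.702, 0.438], [0.698, 0.432]]
top white [290.9 122. ] [284 115  15  15 179] [[0.677, -0.125], [0.674, -0.125], [0.657, -0.121], [0.654, -0.121]]
top white 
[... 3598 characters left out ...]
ene white [317.4 179.4] [310 173  16  13 157] [[0.618, 0.047], [0.622, 0.038], [0.64, -0.004], [0.644, -0.013]]
scene white [315.6 222. ] [ 272  180   74   79 1117] [[0.688, -0.082], [0.691, -0.089], [0.704, -0.123], [0.707, -0.129]]
scene white [297.7 207.6] [289 194  18  23 239] [[0.627, -0.07], [0.63, -0.076], [0.648, -0.111], [0.651, -0.118]]
scene white [218.2 202.8] [211 197  15  13 153] [[0.447, -0.179], [0.453, -0.185], [0.482, -0.212], [0.488, -0.217]]
scene white [181.9 235.1] [174 228  17  15 187] [[0.44, -0.31], [0.446, -0.314], [0.476, -0.332], [0.482, -0.336]]
scene white [360.5 308.6] [ 341  282   40   55 1201] [[0.879, -0.221], [0.879, -0.226], [0.88, -0.251], [0.88, -0.256]]
```

View pics/a.png

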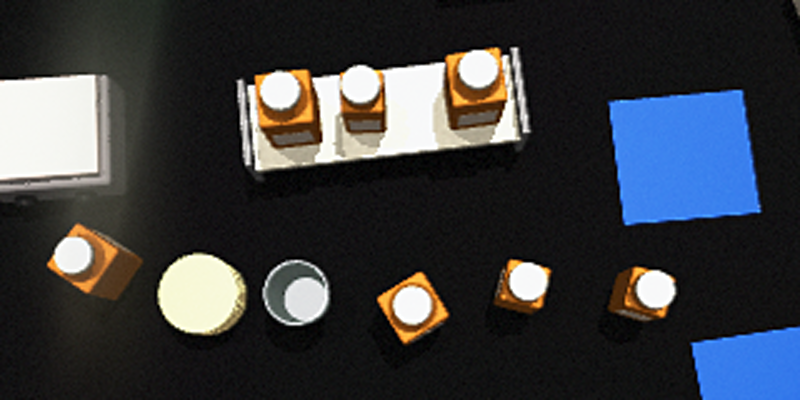

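```bash
cat >> h.py <<'E'
def down(yaw):  # tool z down, tool x at world yaw (deg)
    a=np.radians(yaw);return np.array([[np.cos(a),np.sin(a),0],[np.sin(a),-np.cos(a),0],[0,0,-1.]])
def plan(wps,n=8):
    "wps: (x,y,z,yaw deg); prints per-call end deltas in tool axes, each <=n rows"
    s=status.read_state();p,R=s["tool_pos"],Ro.from_rotvec(s["tcp_rot"]).as_matrix()
    x=R[:,0];print("t %.2f"%s["time"],"pos",p.round(4),"yaw %.2f"%np.degrees(np.arctan2(x[1],x[0])),"tilt",R[:2,2].round(4),"w %.3f"%s["width"],"F",s["wrist_force"].round(1))
    for w in wps:
        T=down(w[3]);tp=np.array(w[:3]);rv=Ro.from_matrix(R.T@T).as_rotvec()
        rows=max(np.linalg.norm(tp-p)/.040,np.degrees(np.linalg.norm(rv))/7.0)
        k=max(1,int(np.ceil(rows/n)))
        for i in range(k):
            tq=p+(tp-p)/(k-i);Tq=R@Ro.from_rotvec(rv/k).as_matrix()
            print(" call",(R.T@(tq-p)).round(4),(rv/k).round(4),"rows %.1f"%(rows/k))
            p,R=tq,Tq
E
python3 - <<'E'
from h import *
print(cast(cam("top"),(244.4,129),.175))
plan([(.637,-.003,.265,96.4)])
E
```

```text
[[ 0.6384663  -0.00398742  0.175     ]]
t 0.15 pos [ 0.2625 -0.6212  0.2302] yaw 22.91 tilt [-0.0007  0.0017] w 1.003 F [ 0.  -0.1  0.1]
 call [ 0.1952 -0.1413 -0.0113] [-5.000e-04 -4.000e-04 -4.276e-01] rows 6.0
 call [ 0.2362 -0.0476 -0.0115] [-5.000e-04 -4.000e-04 -4.276e-01] rows 6.0
 call [ 0.2347  0.0546 -0.0116] [-5.000e-04 -4.000e-04 -4.276e-01] rows 6.0
```

>>> apply_moves([
  [0.195,-0.141,-0.012,0,0,-0.428,0],
  [0.195,-0.141,-0.012,0,0,-0.428,0],
  [0.195,-0.141,-0.012,0,0,-0.428,0],
  [0.195,-0.141,-0.012,0,0,-0.428,0],
  [0.195,-0.141,-0.012,0,0,-0.428,0],
  [0.195,-0.141,-0.012,0,0,-0.428,0],
  [0.195,-0.141,-0.012,0,0,-0.428,0],
], squeeze=30)

```text
time: 0.73
tool_pos: [0.3901, -0.411, 0.2435]
tcp_rot: [-2.872, -1.269, -0.004]
wrist_force: [0.6, 0.4, -0.3]
width: 0.998
```

>>> apply_moves([
  [0.236,-0.048,-0.012,0,0,-0.428,0],
  [0.236,-0.048,-0.012,0,0,-0.428,0],
  [0.236,-0.048,-0.012,0,0,-0.428,0],
  [0.236,-0.048,-0.012,0,0,-0.428,0],
  [0.236,-0.048,-0.012,0,0,-0.428,0],
  [0.236,-0.048,-0.012,0,0,-0.428,0],
  [0.236,-0.048,-0.012,0,0,-0.428,0],
])

```text
time: 1.32
tool_pos: [0.5143, -0.2053, 0.2555]
tcp_rot: [-2.537, -1.851, -0.004]
wrist_force: [-0.3, -0.5, 0.1]
width: 1.0
```

>>> apply_moves([
  [0.235,0.055,-0.012,0,0,-0.428,0],
  [0.235,0.055,-0.012,0,0,-0.428,0],
  [0.235,0.055,-0.012,0,0,-0.428,0],
  [0.235,0.055,-0.012,0,0,-0.428,0],
  [0.235,0.055,-0.012,0,0,-0.428,0],
  [0.235,0.055,-0.012,0,0,-0.428,0],
  [0.235,0.055,-0.012,0,0,-0.428,0],
  [0.235,0.055,-0.012,0,0,-0.428,0],
])

```text
time: 1.98
tool_pos: [0.6374, -0.0027, 0.2666]
tcp_rot: [-2.089, -2.346, 0.002]
wrist_force: [-0.5, -0.9, -0.0]
width: 1.0
```

```bash
python3 - <<'E'
from h import *
s=status.read_state();im=vision.read_camera("wrist");cv2.imwrite("pics/w1.png",im[:,:,::-1]);np.save("w1.npy",[s["tool_pos"],s["tcp_rot"]])
plan([])
E
```

```text
t 2.03 pos [ 0.6368 -0.0039  0.2665] yaw 96.53 tilt [-0.0014 -0.0009] w 1.000 F [-0.1  0.2  0.3]
```

View pics/w1.png

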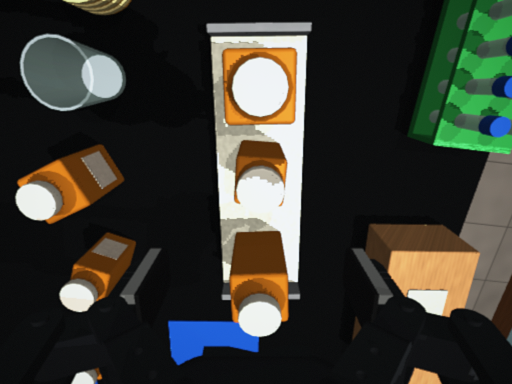

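```bash
python3 - <<'E'
from h import *
im=cv2.imread("pics/w1.png");a=np.load("w1.npy");C=cam("wrist",dict(tool_pos=a[0],tcp_rot=a[1]))
hsv=cv2.cvtColor(im,cv2.COLOR_BGR2HSV)
amb=(hsv[:,:,0]>5)&(hsv[:,:,0]<22)&(hsv[:,:,1]>150)&(hsv[:,:,2]>60)
board=(hsv[:,:,1]<90)&(hsv[:,:,2]>110)
def ends(m,r,c0,c1):
    k=np.where(m[r,c0:c1])[0];return c0+k[0]-.5,c0+k[-1]+.5
def fit(m,rows,c0,c1,zs):
    E=np.array([ends(m,r,c0,c1) for r in rows])
    for j in (0,1):
        W=cast(C,np.c_[E[:,j],rows],zs);vx,vy,x0,y0=cv2.fitLine(W[:,:2].astype(np.float32),cv2.DIST_HUBER,0,.001,.001).ravel()
        if vy<0:vx,vy=-vx,-vy
        print("  edge",j,"cols",E[0,j],E[-1,j],"yaw off %.2f deg"%np.degrees(np.arctan2(-vx,vy)),"mid",W[:,:2].mean(0).round(4))
print("board");fit(board|amb,[r for r in range(60,270)],190,325,.06)
print("stray body");
for r in range(140,206,5):print(r,ends(amb,r,225,300),end=" ")
print("\nL");
for r in range(45,130,10):print(r,ends(amb,r,215,305),end=" ")
print("\nR");
for r in range(230,325,10):print(r,ends(amb,r,222,300),end=" ")
for n,cz,c in (("L",.185,(260,86)),("S",.175,(261,185)),("R",.185,(260,315))):print(n,cast(C,c,cz)[0].round(4))
g=cv2.medianBlur(im[:,:,0],3)
print(cv2.HoughCircles(g[0:345,215:310],cv2.HOUGH_GRADIENT,1,60,param1=120,param2=14,minRadius=18,maxRadius=36))
E
```

```text
board
  edge 0 cols 211.5 222.5 yaw off 7.28 deg mid [ 0.5929 -0.0175]
  edge 1 cols 306.5 298.5 yaw off 7.30 deg mid [ 0.6925 -0.0058]
stray bodyTraceback (most recent call last):
  File "<stdin>", line 16, in <module>
  File "<stdin>", line 7, in ends
IndexError: index 0 is out of bounds for axis 0 with size 0
```

```bash
python3 - <<'E'
from h import *
im=cv2.imread("pics/w1.png");a=np.load("w1.npy");C=cam("wrist",dict(tool_pos=a[0],tcp_rot=a[1]))
hsv=cv2.cvtColor(im,cv2.COLOR_BGR2HSV)
amb=(hsv[:,:,0]>3)&(hsv[:,:,0]<25)&(hsv[:,:,1]>130)&(hsv[:,:,2]>50)
for n,r0,r1 in (("L",46,126),("S",142,200),("R",232,310)):
    print(n,[(r,225-15+int(k[0]),210+int(k[-1])) for r in range(r0,r1,6) for k in [np.where(amb[r,210:305])[0]] if len(k)])
for n,cz,c in (("L",.185,(260,86)),("S",.175,(261,185)),("R",.185,(260,315))):print(n,cast(C,c,cz)[0].round(4))
g=cv2.medianBlur(im[:,:,0],3)
h=cv2.HoughCircles(np.ascontiguousarray(g[0:345,215:310]),cv2.HOUGH_GRADIENT,1,60,param1=120,param2=12,minRadius=16,maxRadius=36);print(h+[215,0,0] if h is not None else h)
plan([])
E
```

```text
L [(52, 223, 295), (58, 223, 295), (64, 223, 295), (70, 223, 295), (76, 223, 295), (82, 224, 295), (88, 224, 295), (94, 224, 294), (100, 224, 294), (106, 225, 294), (112, 225, 294), (118, 225, 294), (124, 229, 253)]
S [(142, 241, 274), (148, 240, 280), (154, 238, 283), (160, 236, 285), (166, 236, 286), (172, 236, 285), (178, 236, 284), (184, 235, 236), (190, 235, 235), (196, 235, 236)]
R [(232, 239, 279), (238, 235, 280), (244, 234, 281), (250, 233, 282), (256, 233, 283), (262, 232, 284), (268, 231, 285), (274, 230, 286), (280, 230, 287), (286, 230, 288), (292, 230, 288), (298, 231, 287), (304, 231, 288)]
L [0.6309 0.0799 0.185 ]
S [0.6409 0.0048 0.175 ]
R [ 0.6543 -0.1145  0.185 ]
[[[260.5         86.5         28.60000038]
  [259.5        314.5         21.79999924]
  [260.5        188.5         23.20000076]
  [253.5        250.5         29.70000076]]]
t 2.03 pos [ 0.6368 -0.0039  0.2665] yaw 96.53 tilt [-0.0014 -0.0009] w 1.000 F [-0.1  0.2  0.3]
```

>>> apply_moves([
  [0.003,0.003,0.03,0,0,-0.009,0],
  [0.003,0.003,0.06,0,0,-0.009,0],
  [0.003,0.003,0.09,0,0,-0.009,0],
  [0.003,0.003,0.12,0,0,-0.009,0],
  [0.003,0.003,0.14,0,0,-0.009,0],
  [0.003,0.003,0.15,0,0,-0.009,0],
  [0.003,0.003,0.156,0,0,-0.009,0],
  [0.003,0.003,0.156,0,0,-0.009,0],
])

```text
time: 2.7
tool_pos: [0.6386, -0.0013, 0.1103]
tcp_rot: [-2.083, -2.35, 0.002]
wrist_force: [-0.2, -0.1, -0.3]
width: 1.001
```

>>> apply_moves([
  [0,0,0,0,0,0,0.7],
  [0,0,0,0,0,0,0.7],
  [0,0,0,0,0,0,0.7],
  [0,0,0,0,0,0,0.7],
  [0,0,0,0,0,0,0.7],
  [0,0,0,0,0,0,0.7],
], squeeze=30)

```text
time: 3.2
tool_pos: [0.6408, -0.0002, 0.1134]
tcp_rot: [2.08, 2.351, 0.003]
wrist_force: [-1.6, -1.1, 5.7]
width: 0.551
```

```bash
python3 - <<'E'
from h import *
plan([])
E
```

```text
t 3.20 pos [ 6.408e-01 -2.000e-04  1.134e-01] yaw 97.01 tilt [ 0.0031 -0.0005] w 0.551 F [-1.6 -1.1  5.7]
```

>>> apply_moves([
  [0,0,-0.01,0,0,0,0.7],
  [0,0,-0.03,0,0,0,0.7],
  [0,0,-0.06,0,0,0,0.7],
  [0,0,-0.09,0,0,0,0.7],
  [0,0,-0.12,0,0,0,0.7],
  [0,0,-0.145,0,0,0,0.7],
  [0,0,-0.155,0,0,0,0.7],
  [0,0,-0.155,0,0,0,0.7],
])

```text
time: 3.87
tool_pos: [0.6412, 0.0002, 0.2702]
tcp_rot: [2.078, 2.349, 0.006]
wrist_force: [-0.2, 0.3, -2.3]
width: 0.543
```

```bash
python3 - <<'E'
from h import *
plan([(.6085,-.378,.265,97),(.6085,-.378,.065,97)])
E
```

```text
t 3.87 pos [6.412e-01 2.000e-04 2.702e-01] yaw 97.01 tilt [ 0.0064 -0.0001] w 0.543 F [-0.2  0.3 -2.3]
 call [-0.1857 -0.0393  0.0025] [0.0032 0.0004 0.0001] rows 4.7
 call [-0.1857 -0.0393  0.0026] [0.0032 0.0004 0.0001] rows 4.7
 call [-0.  -0.   0.2] [ 0. -0. -0.] rows 5.0
```

>>> apply_moves([
  [-0.015,-0.003,0,0,0,0,0.7],
  [-0.05,-0.01,0,0,0,0,0.7],
  [-0.085,-0.018,0,0,0,0,0.7],
  [-0.12,-0.025,0,0,0,0,0.7],
  [-0.155,-0.033,0,0,0,0,0.7],
  [-0.19,-0.04,0,0,0,0,0.7],
  [-0.225,-0.047,0,0,0,0,0.7],
  [-0.26,-0.055,0,0,0,0,0.7],
])

```text
time: 4.53
tool_pos: [0.6144, -0.2664, 0.2624]
tcp_rot: [-2.079, -2.349, 0.003]
wrist_force: [0.4, -0.8, -3.2]
width: 0.546
```

>>> apply_moves([
  [-0.035,-0.007,0,0,0,0,0.7],
  [-0.07,-0.015,0,0,0,0,0.7],
  [-0.1,-0.022,0,0,0,0,0.7],
  [-0.111,-0.024,0.02,0,0,0,0.7],
  [-0.111,-0.024,0.055,0,0,0,0.7],
  [-0.111,-0.024,0.09,0,0,0,0.7],
  [-0.111,-0.024,0.12,0,0,0,0.7],
  [-0.111,-0.024,0.15,0,0,0,0.7],
])

```text
time: 5.2
tool_pos: [0.603, -0.3772, 0.1105]
tcp_rot: [-2.078, -2.347, 0.002]
wrist_force: [0.8, 0.2, -2.2]
width: 0.548
```

>>> apply_moves([
  [0,0,0.02,0,0,0,0.7],
  [0,0,0.035,0,0,0,0.7],
  [0,0,0.045,0,0,0,0.7],
  [0,0,0.05,0,0,0,0.7],
  [0,0,0.05,0,0,0,0.7],
])

```text
time: 5.62
tool_pos: [0.6054, -0.3775, 0.0646]
tcp_rot: [-2.08, -2.351, 0.001]
wrist_force: [-0.7, 0.4, -2.7]
width: 0.544
```

```bash
python3 - <<'E'
from h import *
plan([(.6085,-.378,.0565,97)])
E
```

```text
t 5.62 pos [ 0.6054 -0.3775  0.0646] yaw 96.99 tilt [-0.0021  0.0013] w 0.544 F [-0.7  0.4 -2.7]
 call [-0.0009  0.0031  0.0081] [-0.0019 -0.0016 -0.0002] rows 0.2
```

>>> apply_moves([
  [0,0.003,0.003,0,0,0,0.7],
  [0,0.003,0.005,0,0,0,0.7],
  [0,0.003,0.006,0,0,0,0.7],
  [0,0.003,0.006,0,0,0,0.7],
])

```text
time: 5.95
tool_pos: [0.6099, -0.3778, 0.0613]
tcp_rot: [2.08, 2.352, 0.0]
wrist_force: [-0.2, -0.3, -3.0]
width: 0.549
```

>>> apply_moves([
  [0,0,0.001,0,0,0,0.7],
  [0,0,0.002,0,0,0,0.7],
  [0,0,0.002,0,0,0,0.7],
])

```text
time: 6.2
tool_pos: [0.6092, -0.3774, 0.0584]
tcp_rot: [2.082, 2.353, -0.0]
wrist_force: [-0.2, 0.1, -3.2]
width: 0.544
```

>>> apply_moves([
  [0,0,0.001,0,0,0,0.7],
  [0,0,0.001,0,0,0,0.7],
  [0,0,0.002,0,0,0,0.7],
  [0,0,0.002,0,0,0,0.7],
])

```text
time: 6.53
tool_pos: [0.6094, -0.3777, 0.0566]
tcp_rot: [2.082, 2.352, -0.0]
wrist_force: [-0.5, -0.3, -0.9]
width: 0.546
```

>>> apply_moves([
  [0,0,0.001,0,0,0,0.7],
  [0,0,0.001,0,0,0,0.7],
  [0,0,0.001,0,0,0,0.7],
])

```text
time: 6.78
tool_pos: [0.6094, -0.3778, 0.0565]
tcp_rot: [2.081, 2.352, -0.0]
wrist_force: [-2.2, 0.8, 4.5]
width: 0.542
```

>>> apply_moves([
  [0,0,0,0,0,0,0.3],
  [0,0,0,0,0,0,0.1],
  [0,0,0,0,0,0,0],
  [0,0,0,0,0,0,0],
  [0,0,0,0,0,0,0],
])

```text
time: 7.2
tool_pos: [0.6092, -0.3774, 0.0549]
tcp_rot: [-2.082, -2.353, -0.0]
wrist_force: [-0.1, -0.2, 0.3]
width: 1.003
```

>>> apply_moves([
  [0,0,-0.02,0,0,0,0],
  [0,0,-0.05,0,0,0,0],
  [0,0,-0.085,0,0,0,0],
  [0,0,-0.12,0,0,0,0],
  [0,0,-0.15,0,0,0,0],
  [0,0,-0.175,0,0,0,0],
  [0,0,-0.175,0,0,0,0],
])

```text
time: 7.78
tool_pos: [0.6125, -0.3796, 0.2388]
tcp_rot: [2.074, 2.343, 0.003]
wrist_force: [0.1, -0.7, 1.7]
width: 0.999
```

```bash
python3 - <<'E'
from h import *
plan([(.4205,-.057,.225,90)])
im=vision.read_camera("scene");cv2.imwrite("pics/s2.png",im[200:384,140:320,::-1])
E
```

```text
t 7.78 pos [ 0.6125 -0.3796  0.2388] yaw 96.99 tilt [ 0.0106 -0.007 ] w 0.999 F [ 0.1 -0.7  1.7]
 call [ 0.1718 -0.0757  0.0047] [0.0051 0.0038 0.061 ] rows 4.7
 call [ 0.1669 -0.086   0.0058] [0.0051 0.0038 0.061 ] rows 4.7
```

>>> apply_moves([
  [0.17,-0.076,0.003,0,0,0.061,0],
  [0.17,-0.076,0.003,0,0,0.061,0],
  [0.17,-0.076,0.003,0,0,0.061,0],
  [0.17,-0.076,0.003,0,0,0.061,0],
  [0.17,-0.076,0.003,0,0,0.061,0],
])

```text
time: 8.25
tool_pos: [0.5092, -0.2139, 0.2243]
tcp_rot: [-2.147, -2.284, 0.001]
wrist_force: [0.6, -0.1, 0.3]
width: 0.997
```

>>> apply_moves([
  [0.167,-0.086,0.003,0,0,0.061,0],
  [0.167,-0.086,0.003,0,0,0.061,0],
  [0.167,-0.086,0.003,0,0,0.061,0],
  [0.167,-0.086,0.003,0,0,0.061,0],
  [0.167,-0.086,0.003,0,0,0.061,0],
  [0.167,-0.086,0.003,0,0,0.061,0],
  [0.167,-0.086,0.003,0,0,0.061,0],
])

```text
time: 8.83
tool_pos: [0.416, -0.0557, 0.2229]
tcp_rot: [-2.218, -2.223, 0.002]
wrist_force: [0.5, -0.2, 0.1]
width: 1.0
```

```bash
python3 - <<'E'
from h import *
s=status.read_state();im=vision.read_camera("wrist");cv2.imwrite("pics/w2.png",im[:,:,::-1]);np.save("w2.npy",[s["tool_pos"],s["tcp_rot"]])
plan([])
b=cv2.imread("pics/s2.png");o=np.zeros((384,800,3),np.uint8);o[:,:512]=im[:,:,::-1];b=cv2.resize(b,None,fx=1.6,fy=1.6);o[:b.shape[0],512:512+b.shape[1]]=b;cv2.imwrite("pics/w2v.png",o)
E
```

```text
t 8.88 pos [ 0.4167 -0.0565  0.2233] yaw 90.07 tilt [-0.0009 -0.0004] w 1.000 F [ 0.2 -0.1  0.4]
```

View pics/w2v.png

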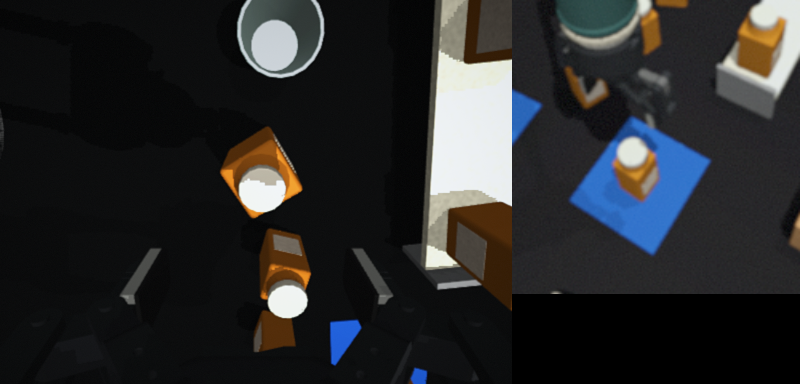

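```bash
cat >> h.py <<'E'
def corners(fn,npz,roi,z,near=None):
    im=cv2.imread(fn);a=np.load(npz);C=cam("wrist",dict(tool_pos=a[0],tcp_rot=a[1]))
    hsv=cv2.cvtColor(im,cv2.COLOR_BGR2HSV)
    m=((hsv[:,:,0]>3)&(hsv[:,:,0]<25)&(hsv[:,:,1]>120)&(hsv[:,:,2]>50)).astype(np.uint8)
    x0,y0,x1,y1=roi;k=np.zeros_like(m);k[y0:y1,x0:x1]=m[y0:y1,x0:x1]
    c=max(cv2.findContours(k,cv2.RETR_EXTERNAL,cv2.CHAIN_APPROX_NONE)[0],key=cv2.contourArea)
    h=cv2.convexHull(c);p=cv2.approxPolyDP(h,3,True)[:,0]
    W=cast(C,p,z)
    for i in range(len(p)):
        d=W[(i+1)%len(p)]-W[i];print(p[i],W[i,:2].round(4),"len %.1f mm dir %.1f"%(1e3*np.linalg.norm(d),np.degrees(np.arctan2(d[1],d[0]))%90))
    return C
E
python3 - <<'E'
from h import *
C=corners("pics/w2.png","w2.npy",(200,110,320,228),.098)
print(cast(C,(262,188),.125))
E
```

```text
[269 127] [ 0.4273 -0.0064] len 64.8 mm dir 29.1
[302 189] [ 0.4588 -0.063 ] len 54.9 mm dir 32.4
[252 218] [ 0.4124 -0.0924] len 55.6 mm dir 31.4
[220 170] [ 0.3834 -0.045 ] len 21.5 mm dir 63.6
[230 149] [ 0.393  -0.0257] len 39.4 mm dir 29.5
[[ 0.4211411  -0.05315441  0.125     ]]
```

```bash
python3 - <<'E'
from h import *
plan([(.421,-.055,.17,121.9),(.421,-.055,.058,121.9)])
E
```

```text
t 8.88 pos [ 0.4167 -0.0565  0.2233] yaw 90.07 tilt [-0.0009 -0.0004] w 1.000 F [ 0.2 -0.1  0.4]
 call [0.0015 0.0043 0.0533] [-1.000e-03  1.000e-04 -5.556e-01] rows 4.5
 call [-0.    -0.     0.112] [ 0. -0. -0.] rows 2.8
```

>>> apply_moves([
  [0.002,0.004,0.01,0,0,-0.12,0],
  [0.002,0.004,0.02,0,0,-0.24,0],
  [0.002,0.004,0.03,0,0,-0.36,0],
  [0.002,0.004,0.04,0,0,-0.48,0],
  [0.002,0.004,0.053,0,0,-0.556,0],
  [0.002,0.004,0.053,0,0,-0.556,0],
])

```text
time: 9.38
tool_pos: [0.4197, -0.0554, 0.1682]
tcp_rot: [-1.524, -2.741, 0.003]
wrist_force: [0.3, 0.2, 0.3]
width: 1.0
```

>>> apply_moves([
  [0,0,0.02,0,0,0,0],
  [0,0,0.04,0,0,0,0],
  [0,0,0.06,0,0,0,0],
  [0,0,0.08,0,0,0,0],
  [0,0,0.1,0,0,0,0],
  [0,0,0.112,0,0,0,0],
  [0,0,0.112,0,0,0,0],
])

```text
time: 9.97
tool_pos: [0.4191, -0.0549, 0.0566]
tcp_rot: [-1.528, -2.738, 0.003]
wrist_force: [-0.7, 1.1, 0.7]
width: 1.0
```

```bash
python3 - <<'E'
from h import *
plan([(.421,-.055,.058,121.9)])
E
```

```text
t 9.97 pos [ 0.4191 -0.0549  0.0566] yaw 121.66 tilt [-0.0059  0.0009] w 1.000 F [-0.7  1.1  0.7]
 call [-0.001   0.0016 -0.0014] [-0.0045 -0.0039 -0.0041] rows 0.1
```

>>> apply_moves([
  [-0.001,0.001,-0.001,0,0,0,0.5],
  [-0.001,0.001,-0.001,0,0,0,0.5],
  [-0.001,0.001,-0.001,0,0,0,0.5],
  [-0.001,0.001,-0.001,0,0,0,0.5],
  [-0.001,0.001,-0.001,0,0,0,0.5],
  [-0.001,0.001,-0.001,0,0,0,0.5],
], squeeze=45)

```text
time: 10.47
tool_pos: [0.4237, -0.0556, 0.0617]
tcp_rot: [1.525, 2.743, 0.0]
wrist_force: [-1.9, -3.0, 5.6]
width: 0.669
```

```bash
python3 - <<'E'
from h import *
plan([(.421,-.055,.1,121.9)])
E
```

```text
t 10.47 pos [ 0.4237 -0.0556  0.0617] yaw 121.86 tilt [ 0.0026 -0.0014] w 0.669 F [-1.9 -3.   5.6]
 call [ 0.0018 -0.002  -0.0383] [ 0.0015  0.0026 -0.0006] rows 1.0
```

>>> apply_moves([
  [0,0,-0.01,0,0,0,0.5],
  [0,0,-0.03,0,0,0,0.5],
  [0,0,-0.06,0,0,0,0.5],
  [0,0,-0.09,0,0,0,0.5],
  [0,0,-0.125,0,0,0,0.5],
  [0,0,-0.16,0,0,0,0.5],
  [0,0,-0.19,0,0,0,0.5],
  [0,0,-0.21,0,0,0,0.5],
])

```text
time: 11.13
tool_pos: [0.423, -0.0545, 0.2739]
tcp_rot: [1.525, 2.743, 0.003]
wrist_force: [1.0, -0.7, -3.8]
width: 0.67
```

```bash
python3 - <<'E'
from h import *
a=np.load("w1.npy");C=cam("wrist",dict(tool_pos=a[0],tcp_rot=a[1]))
im=cv2.imread("pics/w1.png").astype(int)
for c in (250,262,272):print(c,"R",[(r,*im[r,c]) for r in range(226,238,1)][::2],"L",[(r,*im[r,c]) for r in range(118,130,2)],[(r,*im[r,c]) for r in range(42,54,2)])
print(cast(C,(260,231),.06),cast(C,(260,124.5),.158),cast(C,(260,48),.158))
# panels: inner edges on board level
print([(r,*im[r,260]) for r in range(20,44,2)])
plan([])
E
```

```text
250 R [(226, np.int64(139), np.int64(157), np.int64(161)), (228, np.int64(135), np.int64(153), np.int64(156)), (230, np.int64(129), np.int64(148), np.int64(151)), (232, np.int64(25), np.int64(53), np.int64(86)), (234, np.int64(9), np.int64(46), np.int64(83)), (236, np.int64(11), np.int64(46), np.int64(83))] L [(118, np.int64(18), np.int64(76), np.int64(138)), (120, np.int64(38), np.int64(130), np.int64(214)), (122, np.int64(33), np.int64(123), np.int64(209)), (124, np.int64(56), np.int64(87), np.int64(124)), (126, np.int64(137), np.int64(156), np.int64(158)), (128, np.int64(136), np.int64(154), np.int64(156))] [(42, np.int64(237), np.int64(236), np.int64(233)), (44, np.int64(167), np.int64(189), np.int64(193)), (46, np.int64(174), np.int64(195), np.int64(198)), (48, np.int64(54), np.int64(104), np.int64(155)), (50, np.int64(30), np.int64(121), np.int64(209)), (52, np.int64(36), np.int64(133), np.int64(220))]
262 R [(226, np.int64(137), np.int64(155), np.int64(157)), (228, np.int64(171), np.int64(193), np.int64(195)), (230, np.int64(154), np.int64(178), np.int64(183)), (232, np.int64(
[... 1778 characters left out ...]
 ]]
[(20, np.int64(11), np.int64(10), np.int64(9)), (22, np.int64(86), np.int64(86), np.int64(85)), (24, np.int64(172), np.int64(171), np.int64(168)), (26, np.int64(173), np.int64(171), np.int64(169)), (28, np.int64(174), np.int64(173), np.int64(171)), (30, np.int64(168), np.int64(167), np.int64(165)), (32, np.int64(49), np.int64(49), np.int64(48)), (34, np.int64(46), np.int64(44), np.int64(44)), (36, np.int64(151), np.int64(171), np.int64(168)), (38, np.int64(228), np.int64(242), np.int64(239)), (40, np.int64(228), np.int64(241), np.int64(238)), (42, np.int64(238), np.int64(242), np.int64(239))]
t 11.13 pos [ 0.423  -0.0545  0.2739] yaw 121.86 tilt [0.0042 0.0001] w 0.670 F [ 1.  -0.7 -3.8]
```

```bash
python3 - <<'E'
from h import *
plan([(.6474,-.0553,.272,97)])
E
```

```text
t 11.13 pos [ 0.423  -0.0545  0.2739] yaw 121.86 tilt [0.0042 0.0001] w 0.670 F [ 1.  -0.7 -3.8]
 call [-0.1191  0.1901  0.0029] [0.004  0.0013 0.4339] rows 5.6
```

>>> apply_moves([
  [-0.01,0.016,0,0,0,0.04,0.5],
  [-0.03,0.048,0,0,0,0.1,0.5],
  [-0.051,0.081,0,0,0,0.18,0.5],
  [-0.072,0.115,0,0,0,0.27,0.5],
  [-0.092,0.147,0,0,0,0.35,0.5],
  [-0.108,0.172,0,0,0,0.42,0.5],
  [-0.119,0.19,0,0,0,0.434,0.5],
  [-0.119,0.19,0,0,0,0.434,0.5],
])

```text
time: 11.8
tool_pos: [0.6498, -0.055, 0.2686]
tcp_rot: [-2.082, -2.352, -0.001]
wrist_force: [-0.3, -0.6, -4.3]
width: 0.668
```

>>> apply_moves([
  [0,0,0,0,0,0,0.5],
  [0,0,0,0,0,0,0.5],
  [0,0,0,0,0,0,0.5],
])

```text
time: 12.05
tool_pos: [0.6454, -0.0554, 0.27]
tcp_rot: [-2.081, -2.352, 0.001]
wrist_force: [-0.2, 0.5, -4.5]
width: 0.672
```

```bash
python3 - <<'E'
from h import *
plan([(.6474,-.0553,.135,97)])
im=vision.read_camera("top");cv2.imwrite("pics/t3.png",cv2.resize(im[100:180,180:340,::-1],None,fx=3,fy=3,interpolation=cv2.INTER_CUBIC))
im=vision.read_camera("wrist");cv2.imwrite("pics/w3.png",im[:,:,::-1])
E
```

```text
t 12.05 pos [ 0.6454 -0.0554  0.27  ] yaw 97.00 tilt [-0.0014  0.0004] w 0.672 F [-0.2  0.5 -4.5]
 call [-0.0002  0.0022  0.135 ] [-0.0014 -0.0006  0.    ] rows 3.4
```

View pics/w3.png

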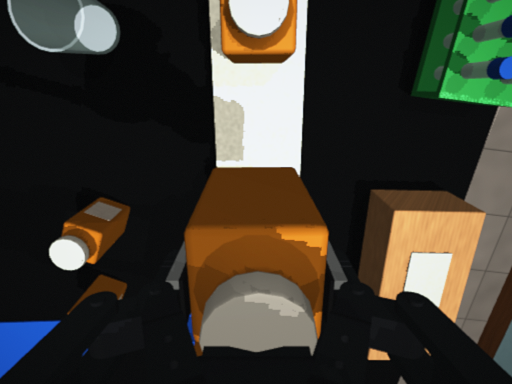

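```bash
python3 - <<'E'
from h import *
s=status.read_state();C=cam("wrist",s);u=down(97)[:,0]
for z,r,c0,c1 in((.2083,168,214,297),(.3063,226,187,327)):
    P=cast(C,[(c0,r),(c1,r)],z)[:,:2];m=P.mean(0)-.029*u[:2];print(P.round(4),"centre",m.round(4),"w",np.linalg.norm(P[1]-P[0]).round(4),"off along u",((m-s["tool_pos"][:2])@u[:2]).round(4))
E
```

```text
[[ 0.6135 -0.0303]
 [ 0.6706 -0.0233]] centre [ 0.6456 -0.0556] w 0.0576 off along u -0.0
[[ 0.6158 -0.0275]
 [ 0.6693 -0.0209]] centre [ 0.6461 -0.053 ] w 0.054 off along u 0.0025
```

>>> apply_moves([
  [0,0.001,0.01,0,0,0,0.5],
  [0,0.002,0.03,0,0,0,0.5],
  [0,0.002,0.055,0,0,0,0.5],
  [0,0.002,0.08,0,0,0,0.5],
  [0,0.002,0.105,0,0,0,0.5],
  [0,0.002,0.125,0,0,0,0.5],
  [0,0.002,0.135,0,0,0,0.5],
  [0,0.002,0.135,0,0,0,0.5],
])

```text
time: 12.82
tool_pos: [0.6456, -0.0551, 0.1313]
tcp_rot: [-2.078, -2.348, 0.006]
wrist_force: [0.2, 0.4, -4.3]
width: 0.671
```

```bash
python3 - <<'E'
from h import *
plan([(.6474,-.0553,.1235,97)])
E
```

```text
t 12.82 pos [ 0.6456 -0.0551  0.1313] yaw 96.98 tilt [-0.0067  0.0009] w 0.671 F [ 0.2  0.4 -4.3]
 call [-0.0004  0.0018  0.0078] [-0.0066 -0.0017 -0.0003] rows 0.2
```

>>> apply_moves([
  [0,0.001,0.002,0,0,0,0.5],
  [0,0.001,0.004,0,0,0,0.5],
  [0,0.001,0.005,0,0,0,0.5],
  [0,0.001,0.006,0,0,0,0.5],
  [0,0.001,0.006,0,0,0,0.5],
  [0,0.001,0.006,0,0,0,0.5],
])

```text
time: 13.32
tool_pos: [0.65, -0.0553, 0.13]
tcp_rot: [2.081, 2.352, 0.001]
wrist_force: [-0.0, -0.3, -3.6]
width: 0.669
```

```bash
python3 - <<'E'
from h import *
plan([(.6474,-.0553,.1217,97)])
E
```

```text
t 13.32 pos [ 0.65   -0.0553  0.13  ] yaw 96.99 tilt [ 0.0011 -0.0001] w 0.669 F [-0.  -0.3 -3.6]
 call [ 0.0004 -0.0026  0.0083] [ 0.0011  0.0003 -0.0001] rows 0.2
```

>>> apply_moves([
  [0,-0.002,0.002,0,0,0,0.5],
  [0,-0.002,0.004,0,0,0,0.5],
  [0,-0.002,0.006,0,0,0,0.5],
  [0,-0.002,0.006,0,0,0,0.5],
  [0,-0.002,0.006,0,0,0,0.5],
])

```text
time: 13.73
tool_pos: [0.6474, -0.0555, 0.1229]
tcp_rot: [-2.082, -2.352, 0.001]
wrist_force: [0.5, 0.1, -4.5]
width: 0.672
```

>>> apply_moves([
  [0,0,0.001,0,0,0,0.5],
  [0,0,0.001,0,0,0,0.5],
  [0,0,0.001,0,0,0,0.5],
  [0,0,0.001,0,0,0,0.5],
])

```text
time: 14.07
tool_pos: [0.6477, -0.0555, 0.1223]
tcp_rot: [2.082, 2.353, 0.0]
wrist_force: [0.5, -0.4, -4.2]
width: 0.67
```

>>> apply_moves([
  [0,0,0.001,0,0,0,0.5],
  [0,0,0.001,0,0,0,0.5],
  [0,0,0.001,0,0,0,0.5],
])

```text
time: 14.32
tool_pos: [0.6479, -0.0556, 0.1219]
tcp_rot: [2.082, 2.352, 0.001]
wrist_force: [-0.5, -0.2, -1.1]
width: 0.671
```

>>> apply_moves([
  [0,0,0.001,0,0,0,0.5],
  [0,0,0.001,0,0,0,0.5],
  [0,0,0.001,0,0,0,0.5],
])

```text
time: 14.57
tool_pos: [0.6479, -0.0556, 0.1218]
tcp_rot: [2.081, 2.352, 0.001]
wrist_force: [-3.5, 0.6, 5.1]
width: 0.673
```

Contact. Release, rise, and go towards large_a.

>>> apply_moves([
  [0,0,0,0,0,0,0.2],
  [0,0,0,0,0,0,0.1],
  [0,0,0,0,0,0,0],
  [0,0,0,0,0,0,0],
  [0,0,0,0,0,0,0],
])

```text
time: 14.98
tool_pos: [0.6478, -0.0555, 0.1202]
tcp_rot: [2.082, 2.353, 0.0]
wrist_force: [-0.8, 0.6, -1.0]
width: 1.003
```

>>> apply_moves([
  [0,0,-0.015,0,0,0,0],
  [0,0,-0.04,0,0,0,0],
  [0,0,-0.07,0,0,0,0],
  [0,0,-0.1,0,0,0,0],
  [0,0,-0.13,0,0,0,0],
  [0,0,-0.15,0,0,0,0],
  [0,0,-0.15,0,0,0,0],
])

```text
time: 15.57
tool_pos: [0.6508, -0.0559, 0.2772]
tcp_rot: [2.076, 2.346, 0.01]
wrist_force: [0.5, 0.1, 2.0]
width: 1.001
```

```bash
python3 - <<'E'
from h import *
s=status.read_state();im=vision.read_camera("wrist");cv2.imwrite("pics/w4.png",im[:,:,::-1]);np.save("w4.npy",[s["tool_pos"],s["tcp_rot"]])
plan([(.47,.297,.225,120)])
E
```

```text
t 15.62 pos [ 0.6497 -0.0558  0.2742] yaw 96.99 tilt [ 0.007  -0.0009] w 1.003 F [-0.4  0.5 -0.4]
 call [ 0.1861 -0.0679  0.0238] [ 0.0032  0.0015 -0.2008] rows 5.0
 call [ 0.1958 -0.0293  0.0243] [ 0.0032  0.0015 -0.2008] rows 5.0
```

View pics/w4.png

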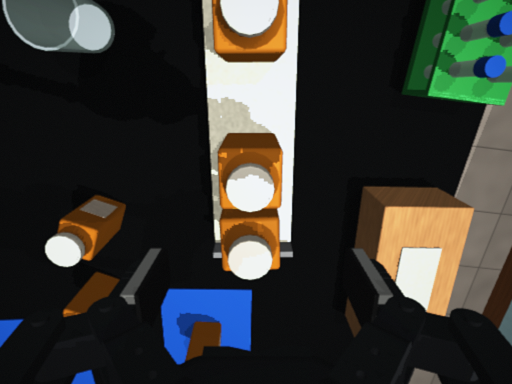

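>>> apply_moves([
  [0.186,-0.068,0.02,0,0,-0.2,0],
  [0.186,-0.068,0.02,0,0,-0.2,0],
  [0.186,-0.068,0.02,0,0,-0.2,0],
  [0.186,-0.068,0.02,0,0,-0.2,0],
  [0.186,-0.068,0.02,0,0,-0.2,0],
  [0.186,-0.068,0.02,0,0,-0.2,0],
])

```text
time: 16.12
tool_pos: [0.5531, 0.1253, 0.2471]
tcp_rot: [-1.827, -2.548, 0.003]
wrist_force: [-0.2, -1.1, 0.7]
width: 1.002
```

>>> apply_moves([
  [0.196,-0.03,0.025,0,0,-0.2,0],
  [0.196,-0.03,0.025,0,0,-0.2,0],
  [0.196,-0.03,0.025,0,0,-0.2,0],
  [0.196,-0.03,0.025,0,0,-0.2,0],
  [0.196,-0.03,0.025,0,0,-0.2,0],
  [0.196,-0.03,0.025,0,0,-0.2,0],
  [0.196,-0.03,0.025,0,0,-0.2,0],
  [0.196,-0.03,0.025,0,0,-0.2,0],
])

```text
time: 16.78
tool_pos: [0.467, 0.2965, 0.2241]
tcp_rot: [-1.572, -2.72, 0.003]
wrist_force: [0.2, 0.2, -0.1]
width: 0.994
```

```bash
python3 - <<'E'
from h import *
s=status.read_state();im=vision.read_camera("wrist");cv2.imwrite("pics/w5.png",im[:,:,::-1]);np.save("w5.npy",[s["tool_pos"],s["tcp_rot"]])
plan([])
a=np.load("w4.npy");C=cam("wrist",dict(tool_pos=a[0],tcp_rot=a[1]))
P=cast(C,[(250,188),(250,258)],.185);print(P.round(4),np.linalg.norm(P[1]-P[0]))
# b inner (+y) base edge, L shoulder edge
i4=cv2.imread("pics/w4.png");print([(r,*map(int,i4[r,255])) for r in range(124,144,2)],[(r,*map(int,i4[r,255])) for r in range(52,70,2)])
E
```

```text
t 16.83 pos [0.4674 0.2961 0.2245] yaw 119.87 tilt [-0.0007 -0.0012] w 1.000 F [ 0.1  0.9 -0.3]
[[ 0.6469 -0.0524  0.185 ]
 [ 0.6544 -0.1171  0.185 ]] 0.06507340566322327
[(124, 179, 201, 205), (126, 185, 207, 211), (128, 182, 203, 208), (130, 177, 198, 200), (132, 149, 171, 176), (134, 6, 43, 82), (136, 11, 46, 84), (138, 12, 47, 86), (140, 12, 47, 85), (142, 12, 47, 86)] [(52, 19, 82, 150), (54, 9, 40, 72), (56, 9, 40, 74), (58, 9, 40, 73), (60, 12, 40, 73), (62, 167, 198, 201), (64, 232, 243, 240), (66, 234, 243, 239), (68, 233, 243, 239)]
```

View pics/w5.png

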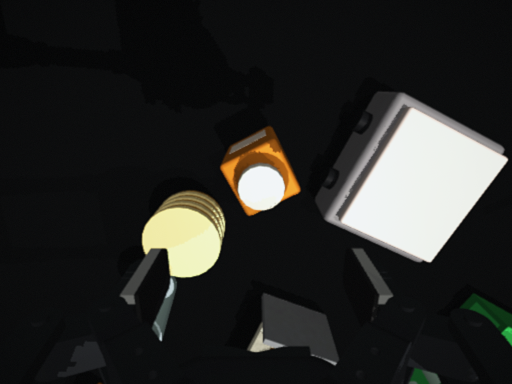

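```bash
python3 - <<'E'
from h import *
C=corners("pics/w5.png","w5.npy",(205,115,312,225),.098)
print(cast(C,(261,188),.125), "dishes",cast(C,[(181,242),(143,240),(221,242)],.063).round(3).tolist(),"knob",cast(C,[(332,178),(316,205),(375,95)],.04).round(3).tolist())
a=np.load("w4.npy");C=cam("wrist",dict(tool_pos=a[0],tcp_rot=a[1]))
P=cast(C,[(250,133),(250,61.5)],.06);print(P.round(4),np.linalg.norm(P[1]-P[0]),"centre",P.mean(0))
E
```

```text
[269 126] [0.4521 0.3453] len 66.8 mm dir 56.4
[300 191] [0.5077 0.3083] len 55.3 mm dir 56.1
[247 215] [0.4769 0.2624] len 54.8 mm dir 56.0
[220 165] [0.4314 0.2931] len 21.0 mm dir 0.1
[231 145] [0.4314 0.3141] len 37.4 mm dir 56.4
[[0.46987796 0.30025358 0.125     ]] dishes [[0.436, 0.183, 0.063], [0.398, 0.164, 0.063], [0.474, 0.205, 0.063]] knob [[0.548, 0.326, 0.04], [0.55, 0.29, 0.04], [0.536, 0.421, 0.04]]
[[ 0.6428 -0.0266  0.06  ]
 [ 0.6338  0.0504  0.06  ]] 0.07756395614529393 centre [0.63830175 0.01192674 0.06      ]
```

```bash
python3 - <<'E'
from h import *
plan([(.4697,.2995,.17,146.1),(.4697,.2995,.057,146.1)])
E
```

```text
t 16.83 pos [0.4674 0.2961 0.2245] yaw 119.87 tilt [-0.0007 -0.0012] w 1.000 F [ 0.1  0.9 -0.3]
 call [0.0018 0.0037 0.0545] [-1.300e-03  4.000e-04 -4.578e-01] rows 3.7
 call [-0.     0.     0.113] [-0. -0. -0.] rows 2.8
```

>>> apply_moves([
  [0.002,0.004,0.01,0,0,-0.12,0],
  [0.002,0.004,0.025,0,0,-0.24,0],
  [0.002,0.004,0.04,0,0,-0.36,0],
  [0.002,0.004,0.054,0,0,-0.458,0],
  [0.002,0.004,0.054,0,0,-0.458,0],
])

```text
time: 17.25
tool_pos: [0.4686, 0.2981, 0.1679]
tcp_rot: [-0.914, -3.002, 0.007]
wrist_force: [-0.4, -0.6, -0.2]
width: 1.004
```

>>> apply_moves([
  [0,0,0.02,0,0,0,0],
  [0,0,0.04,0,0,0,0],
  [0,0,0.06,0,0,0,0],
  [0,0,0.08,0,0,0,0],
  [0,0,0.1,0,0,0,0],
  [0,0,0.113,0,0,0,0],
  [0,0,0.113,0,0,0,0],
  [0,0,0.113,0,0,0,0],
])

```text
time: 17.92
tool_pos: [0.4697, 0.3002, 0.0582]
tcp_rot: [-0.918, -3.004, 0.001]
wrist_force: [-0.1, 0.7, 1.0]
width: 1.001
```

```bash
python3 - <<'E'
from h import *
plan([(.4697,.2995,.057,146.1)])
E
```

```text
t 17.92 pos [0.4697 0.3002 0.0582] yaw 146.02 tilt [-0.0009 -0.0007] w 1.001 F [-0.1  0.7  1. ]
 call [-0.0004 -0.0006  0.0012] [-0.0011 -0.0004 -0.0014] rows 0.0
```

>>> apply_moves([
  [0,0,0,0,0,0,0.5],
  [0,0,0,0,0,0,0.5],
  [0,0,0,0,0,0,0.5],
  [0,0,0,0,0,0,0.5],
  [0,0,0,0,0,0,0.5],
  [0,0,0,0,0,0,0.5],
], squeeze=45)

```text
time: 18.42
tool_pos: [0.4706, 0.3014, 0.0601]
tcp_rot: [0.914, 3.003, 0.003]
wrist_force: [-1.7, -2.5, 6.2]
width: 0.671
```

```bash
python3 - <<'E'
from h import *
plan([])
E
```

```text
t 18.42 pos [0.4706 0.3014 0.0601] yaw 146.15 tilt [0.0025 0.001 ] w 0.671 F [-1.7 -2.5  6.2]
```

>>> apply_moves([
  [0,0,-0.01,0,0,0,0.5],
  [0,0,-0.03,0,0,0,0.5],
  [0,0,-0.06,0,0,0,0.5],
  [0,0,-0.09,0,0,0,0.5],
  [0,0,-0.125,0,0,0,0.5],
  [0,0,-0.16,0,0,0,0.5],
  [0,0,-0.19,0,0,0,0.5],
  [0,0,-0.215,0,0,0,0.5],
])

```text
time: 19.08
tool_pos: [0.4695, 0.3012, 0.2765]
tcp_rot: [0.914, 3.004, 0.003]
wrist_force: [1.1, 0.4, -2.8]
width: 0.672
```

```bash
python3 - <<'E'
from h import *
plan([(.6388,.0119,.274,97)])
E
```

```text
t 19.08 pos [0.4695 0.3012 0.2765] yaw 146.16 tilt [0.0021 0.0014] w 0.672 F [ 1.1  0.4 -2.8]
 call [-0.1509 -0.073   0.0012] [ 1.30e-03 -1.00e-04  4.29e-01] rows 4.2
 call [-0.1676 -0.0036  0.0013] [ 1.30e-03 -1.00e-04  4.29e-01] rows 4.2
```

>>> apply_moves([
  [-0.012,-0.006,0,0,0,0.04,0.5],
  [-0.038,-0.018,0,0,0,0.11,0.5],
  [-0.067,-0.032,0,0,0,0.19,0.5],
  [-0.097,-0.047,0,0,0,0.28,0.5],
  [-0.125,-0.06,0,0,0,0.36,0.5],
  [-0.151,-0.073,0,0,0,0.429,0.5],
])

```text
time: 19.58
tool_pos: [0.554, 0.154, 0.2716]
tcp_rot: [-1.54, -2.737, 0.003]
wrist_force: [0.7, 0.7, -3.5]
width: 0.673
```

>>> apply_moves([
  [-0.03,-0.001,0,0,0,0.08,0.5],
  [-0.063,-0.001,0,0,0,0.16,0.5],
  [-0.096,-0.002,0,0,0,0.25,0.5],
  [-0.126,-0.003,0,0,0,0.33,0.5],
  [-0.15,-0.003,0,0,0,0.39,0.5],
  [-0.168,-0.004,0,0,0,0.429,0.5],
  [-0.168,-0.004,0,0,0,0.429,0.5],
  [-0.168,-0.004,0,0,0,0.429,0.5],
])

```text
time: 20.25
tool_pos: [0.6383, 0.01, 0.2718]
tcp_rot: [-2.083, -2.349, 0.002]
wrist_force: [-0.1, -0.4, -2.8]
width: 0.671
```

>>> apply_moves([
  [0,0,0,0,0,0,0.5],
  [0,0,0,0,0,0,0.5],
  [0,0,0,0,0,0,0.5],
])

```text
time: 20.5
tool_pos: [0.6383, 0.012, 0.2732]
tcp_rot: [-2.08, -2.354, 0.0]
wrist_force: [-0.8, -0.0, -2.9]
width: 0.675
```

```bash
python3 - <<'E'
from h import *
plan([(.6388,.0119,.135,97)])
s=status.read_state();im=vision.read_camera("wrist");cv2.imwrite("pics/w6.png",im[:,:,::-1]);np.save("w6.npy",[s["tool_pos"],s["tcp_rot"]])
print([(r,*map(int,im[r,255,::-1])) for r in range(150,190,2)])
E
```

```text
t 20.50 pos [0.6383 0.012  0.2732] yaw 97.07 tilt [-0.0004  0.0003] w 0.675 F [-0.8 -0.  -2.9]
 call [-0.0003  0.0006  0.1382] [-0.0004 -0.0003  0.0013] rows 3.5
[(150, 255, 255, 254), (152, 255, 255, 254), (154, 255, 255, 254), (156, 255, 255, 254), (158, 255, 255, 254), (160, 255, 255, 254), (162, 255, 255, 254), (164, 255, 255, 254), (166, 255, 255, 254), (168, 255, 255, 255), (170, 248, 248, 248), (172, 10, 62, 115), (174, 16, 67, 120), (176, 70, 97, 130), (178, 130, 143, 151), (180, 130, 144, 153), (182, 129, 144, 152), (184, 128, 143, 151), (186, 130, 144, 154), (188, 132, 147, 158)]
```

View pics/w6.png

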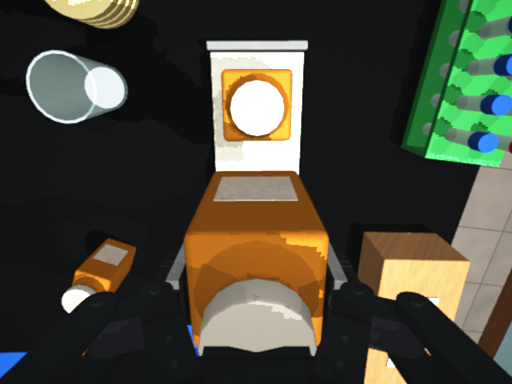

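```bash
python3 - <<'E'
from h import *
a=np.load("w6.npy");C=cam("wrist",dict(tool_pos=a[0],tcp_rot=a[1]));u=down(97)[:2,0]
P=cast(C,[(214,171.2),(298,171.2)],.2131)[:,:2];m=P.mean(0)-.029*u;print(P.round(4),m.round(4),(m-a[0][:2])@u)
print("L inner base", cast(C,(255,140.5),.158), "L square centre",cast(C,[(257,105)],.158))
E
```

```text
[[0.6065 0.0356]
 [0.6639 0.0427]] [0.6388 0.0104] -0.0017190752090650112
L inner base [[0.63290064 0.05088261 0.158     ]] L square centre [[0.63097177 0.07991178 0.158     ]]
```

>>> apply_moves([
  [0.001,0,0.01,0,0,0,0.5],
  [0.002,0,0.03,0,0,0,0.5],
  [0.002,0,0.055,0,0,0,0.5],
  [0.002,0,0.08,0,0,0,0.5],
  [0.002,0,0.105,0,0,0,0.5],
  [0.002,0,0.125,0,0,0,0.5],
  [0.002,0,0.138,0,0,0,0.5],
  [0.002,0,0.14,0,0,0,0.5],
])

```text
time: 21.22
tool_pos: [0.6357, 0.0135, 0.1291]
tcp_rot: [-2.078, -2.35, 0.007]
wrist_force: [-0.8, 0.4, -3.5]
width: 0.669
```

>>> apply_moves([
  [0,0,0,0,0,0,0.5],
  [0,0,0,0,0,0,0.5],
  [0,0,0,0,0,0,0.5],
  [0,0,0,0,0,0,0.5],
])

```text
time: 21.55
tool_pos: [0.64, 0.013, 0.1354]
tcp_rot: [2.08, 2.351, 0.004]
wrist_force: [1.0, -0.3, -2.0]
width: 0.67
```

```bash
python3 - <<'E'
from h import *
plan([(.6388,.0136,.1201,97)])
E
```

```text
t 21.55 pos [0.64   0.013  0.1354] yaw 96.99 tilt [ 0.0035 -0.0001] w 0.670 F [ 1.  -0.3 -2. ]
 call [ 0.0008 -0.0011  0.0153] [ 0.0035  0.0005 -0.0002] rows 0.4
```

>>> apply_moves([
  [0.0005,0,0.003,0,0,0,0.5],
  [0.0005,0,0.006,0,0,0,0.5],
  [0.0005,0,0.009,0,0,0,0.5],
  [0.0005,0,0.011,0,0,0,0.5],
  [0.0005,0,0.011,0,0,0,0.5],
  [0.0005,0,0.011,0,0,0,0.5],
  [0.0005,0,0.011,0,0,0,0.5],
])

```text
time: 22.13
tool_pos: [0.6385, 0.0134, 0.1222]
tcp_rot: [-2.082, -2.353, 0.0]
wrist_force: [-0.3, -0.4, -2.7]
width: 0.678
```

```bash
python3 - <<'E'
from h import *
plan([(.6388,.0136,.1201,97)])
E
```

```text
t 22.13 pos [0.6385 0.0134 0.1222] yaw 96.99 tilt [-0.0001 -0.    ] w 0.678 F [-0.3 -0.4 -2.7]
 call [0.0001 0.0003 0.0021] [-0.0001 -0.     -0.0002] rows 0.1
```

>>> apply_moves([
  [0,0,0.001,0,0,0,0.5],
  [0,0,0.001,0,0,0,0.5],
  [0,0,0.001,0,0,0,0.5],
])

```text
time: 22.38
tool_pos: [0.6385, 0.0135, 0.1213]
tcp_rot: [2.082, 2.353, 0.0]
wrist_force: [1.2, -0.0, -3.0]
width: 0.672
```

>>> apply_moves([
  [0,0,0.001,0,0,0,0.5],
  [0,0,0.001,0,0,0,0.5],
  [0,0,0.001,0,0,0,0.5],
])

```text
time: 22.63
tool_pos: [0.6385, 0.0135, 0.1203]
tcp_rot: [2.082, 2.353, 0.0]
wrist_force: [-0.6, -0.6, -2.4]
width: 0.675
```

>>> apply_moves([
  [0,0,0.001,0,0,0,0.5],
  [0,0,0.001,0,0,0,0.5],
  [0,0,0.001,0,0,0,0.5],
])

```text
time: 22.88
tool_pos: [0.6386, 0.0135, 0.1202]
tcp_rot: [2.082, 2.353, 0.0]
wrist_force: [-2.5, -0.5, 4.0]
width: 0.671
```

>>> apply_moves([
  [0,0,0.0005,0,0,0,0.5],
  [0,0,0.0005,0,0,0,0.5],
  [0,0,0.0005,0,0,0,0.5],
])

```text
time: 23.13
tool_pos: [0.6386, 0.0135, 0.1202]
tcp_rot: [2.082, 2.353, 0.0]
wrist_force: [-4.7, 0.8, 7.1]
width: 0.674
```

Seated. Release, rise and check.

>>> apply_moves([
  [0,0,0,0,0,0,0.2],
  [0,0,0,0,0,0,0.1],
  [0,0,0,0,0,0,0],
  [0,0,0,0,0,0,0],
  [0,0,0,0,0,0,0],
])

```text
time: 23.55
tool_pos: [0.6385, 0.0135, 0.1185]
tcp_rot: [-2.082, -2.353, 0.0]
wrist_force: [0.1, -0.1, -0.2]
width: 0.997
```

>>> apply_moves([
  [0,0,-0.015,0,0,0,0],
  [0,0,-0.04,0,0,0,0],
  [0,0,-0.07,0,0,0,0],
  [0,0,-0.1,0,0,0,0],
  [0,0,-0.13,0,0,0,0],
  [0,0,-0.165,0,0,0,0],
  [0,0,-0.18,0,0,0,0],
])

```text
time: 24.13
tool_pos: [0.6404, 0.0135, 0.3045]
tcp_rot: [2.078, 2.349, 0.007]
wrist_force: [0.7, 0.9, 0.2]
width: 1.001
```

>>> apply_moves([
  [0,0,0,0,0,0,0],
  [0,0,0,0,0,0,0],
  [0,0,0,0,0,0,0],
  [0,0,0,0,0,0,0],
])

```text
time: 24.47
tool_pos: [0.6373, 0.0135, 0.296]
tcp_rot: [-2.08, -2.35, 0.004]
wrist_force: [-0.6, -0.1, -0.1]
width: 0.996
```

```bash
python3 - <<'E'
from h import *
s=status.read_state();im=vision.read_camera("wrist")[:,:,::-1];cv2.imwrite("pics/w7.png",im);np.save("w7.npy",[s["tool_pos"],s["tcp_rot"]])
t=vision.read_camera("top")[:,:,::-1];cv2.imwrite("pics/t7.png",t)
plan([])
sc=vision.read_camera("scene")[:,:,::-1];cv2.imwrite("pics/s7.png",sc)
o=np.zeros((600,800,3),np.uint8);o[:384,:384]=im[:,64:448];o[:384,384:]=cv2.resize(sc[60:320,120:402],(416,384));o[384:,:]=cv2.resize(t[110:245,80:440],(800,300))[:216]
cv2.imwrite("pics/v7.png",o)
E
```

```text
t 24.57 pos [0.6375 0.0135 0.2963] yaw 96.99 tilt [-0.0039  0.0001] w 1.001 F [ 0.6 -0.1 -0. ]
```

View pics/v7.png

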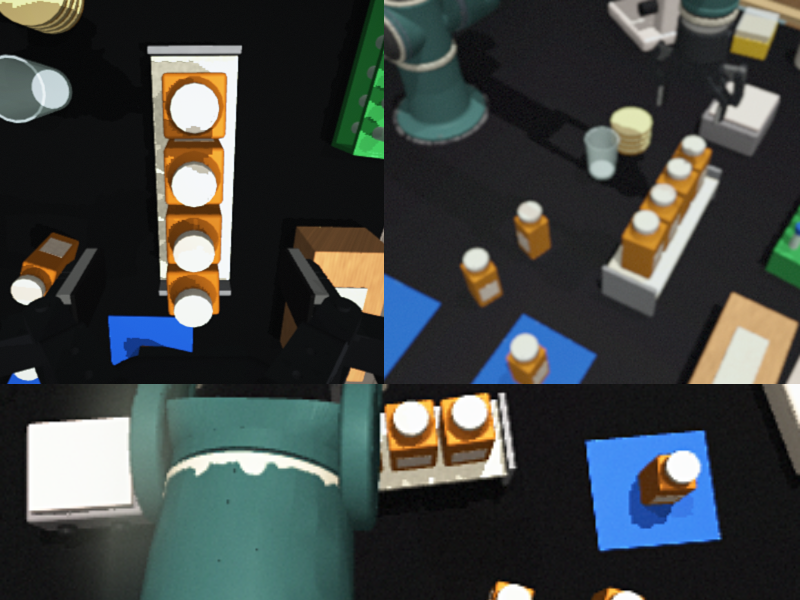

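```bash
python3 - <<'E'
from h import *
a=np.load("w7.npy");C=cam("wrist",dict(tool_pos=a[0],tcp_rot=a[1]))
im=cv2.imread("pics/w7.png");hsv=cv2.cvtColor(im,cv2.COLOR_BGR2HSV)
amb=(hsv[:,:,0]>3)&(hsv[:,:,0]<25)&(hsv[:,:,1]>130)&(hsv[:,:,2]>50)
u=down(97)[:2,0];M=np.array([.6432,-.0212])
for n,r0,r1 in (("L",80,134),("a",155,200),("b",224,264),("R",284,308)):
    E=np.array([(210+k[0]-.5,210+k[-1]+.5) for r in range(r0,r1) for k in [np.where(amb[r,210:310])[0]]])
    i=np.argmax(E[:,1]-E[:,0]);c=E[i].mean();e=np.percentile(E[:,0],8),np.percentile(E[:,1],92)
    W=cast(C,[(np.mean(e),r0+i)],.158)[0,:2];print(n,"edges",e,"row",r0+i,"across-row offset mm %.1f"%(1e3*(W-M)@[u[1],-u[0]]))
for n,c in (("L",(258,108)),("a",(258,186)),("b",(257,252)),("R",(257,309))):
    W=cast(C,c,.185)[0,:2];print(n,"cap across %.1f along %.1f"%(1e3*(W-M)@[u[1],-u[0]],1e3*(W-M)@u))
E
```

```text
L edges (np.float64(225.5), np.float64(290.26)) row 80 across-row offset mm -0.3
a edges (np.float64(227.5), np.float64(287.5)) row 155 across-row offset mm -0.5
b edges (np.float64(229.5), np.float64(284.5)) row 224 across-row offset mm -0.9
R edges (np.float64(230.5), np.float64(283.5)) row 284 across-row offset mm -0.8
L cap across -0.2 along 101.4
a cap across -0.0 along 35.2
b cap across -0.8 along -30.3
R cap across -0.8 along -95.8
```

```bash
python3 - <<'E'
from workcell import job
print(job.finish_job())
E
```

```text
the job is handed in; nothing more can be done
None
```

The job is done and handed in at about 24.6 s of the 67 s allowed. I moved the small stray bottle from the shelf to the smaller blue mat, upright. I then set the two loose large bottles on the shelf between the two end bottles. Each bottle was lowered until the wrist force showed contact, then released.

The last camera check showed:
- **Row:** all four large bottles are upright, on one line to within about 1 mm, with their centres about 65–66 mm apart. They sit parallel to the shelf edges by eye; I made no separate final measurement of their angle.
- **Mat:** the stray stands upright inside the smaller mat.
- **Other items:** the beaker, the dishes and the two other small bottles look undisturbed, judged by eye from the scene and wrist pictures only. The arm hid part of the final top view, so it gave no second check of the shelf's left half.
- **Robot:** open and clear of everything.

No final check failed. Two earlier readings differed slightly: the shelf angle came out between 6.4° and 7.3° depending on the view, and I used 7.0°. The clear space between the end bottles measured 144.5 mm against the stated 142 mm or so.

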